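Tip the spacer tote into its corner

ROBOT

A 6-joint arm with a two-finger parallel gripper is mounted at the origin on a cart in front of the work surface, level with it; the furniture and walls round the work are solid. World frame = base frame: x ahead of the robot, y to its left, z up, the work surface at z = 0. Lengths are in m, angles in rad, forces in N, time in s.
With the tool pointing down it reaches from about 0.325 to 0.775 m from the base axis. Payload 5.5 kg.
Tool frame: the origin (TCP) lies midway between the tips of the shut fingers; the grasp point (between the pads) lies 19 mm behind it (env.pinch_z is the distance from the TCP to the grasp point, in m); z points along the fingers, y is the direction in which the jaws open and shut (so a half turn about z gives the same grasp; the last joint's range is limited). The gripper opens to 85 mm and grips with 20 to 120 N. Pads are 22 mm wide; open, the fingers measure 114 mm over their backs; the gripper's body (76 mm by 85 mm) begins 54 mm behind the grasp point. The pads swing forward as they close: fully open they stand 13 mm farther back than shut.
Start: joints at [1.279, 0.091, 1.231, -0, 1.82, -0.057], TCP at [0.14, 0.584, 0.231] pointing down, gripper open.
Joint ranges: [-2.87, 2.87], [-0.86, 2.18], [0.17, 2.46], [-1.51, 4.65], [0.06, 2.69], [-2.65, 2.65]. Speed limits (rad/s): [2.57, 2.57, 3.01, 3.14, 3.14, 3.14].

INTERFACE

Orientations are given as a 3x3 rotation matrix whose columns are the frame's x, y, z axes.
In Python, from station import env, get_image, spotter gives the robot as it stands.
- The arm moves only by the tool servo_tool, never from a script. Its argument "plan" is a list of rows, each a list of 2 entries, a list of its own where there are three numbers: the shift along the tool's x, y, z in units of 0.12 m (1.0 is 0.12 m), then the turn about the tool's z in units of 45 degrees (1.0 is 45 degrees). A call has 1 to 12 rows; each row is the pose to reach, as a shift and turn from the pose commanded when the call began, along the tool's axes at that moment; what a row does not reach only later rows make up. A row lasts 1/12 s, in which the tool goes at most 41.7 mm and 7.16 degrees, less where a joint would pass 70% of its speed; a pose out of reach is approached as far as the arm can. A call with a number of a shift or a turn outside -1 to 1 is refused whole. A call with a gripper value outside its range is refused whole. "gripper" is the opening, from 0 (shut) to 1 (fully open), set as the call begins (left out, the last holds). The fingers move at their own pace and stop on an object; the grip force is fixed at half the most. Time passes only in rows, so rows that repeat a pose let the fingers close. It gives the time, the measured TCP pose, the force and the opening at its end, in the units of the state.
- env.get_state(): the state, without advancing time (a new reading comes with each control period).
- get_image(name): name is "side" or "top"; returns a dict with "frame" (384x512x3 uint8, red, green, blue), "range_z" (384x512 float32, m along the optical axis (not along the pixel's ray), 0 where there is no reading), "fx", "fy", "cx", "cy" (pixels), "distortion" ([k1, k2, p1, p2, k3] as OpenCV has them; the pictures are not rectified), "R" (3x3) and "t" (3): a world point X has camera coordinates R X + t. Camera axes: x right, y down, z forward; pixel columns grow to the right and rows downward; lengths in m; the calibration is good to about 2 mm. A picture is of the moment at which its call begins.
- env.sign_off(): hands the job in, once; it reports no verdict.
Trained networks look in the newest picture that a camera, given by its name, has taken for a name from the list of things; names that differ only in an ending like _2 or _b are one class to them, and where a whole thing is asked for, a point or a joint stands for the part that bears it (a point fixed in the world has none). Each returns a list of dicts, best first, with "score" (0 to 1); they miss things now and then, are a little off and sometimes report something else, mostly with a low value. They report only what shows in the picture. A call takes as long as a camera call.
- spotter.outline_of(camera, target): "mask" (384x512 bool, what is visible of it).
- spotter.mark_of(camera, target): "point" ([x, y, z] in m, in the coordinates of the camera as it stood for that picture, good to about 4 mm: a listed point, or the origin of a listed thing).
The state is a dict: "t": time; "joint_pos": joint angles; "dq": joint speeds; "tau": joint torques, N m; "tcp_pos": TCP position; "tool_rot": TCP orientation; "wrist_force": force on the tool from outside, world axes, zero at the start; "wrist_torque": the same for the moment, N m; "grip_width": finger opening in m.
Only numpy, scipy, OpenCV 4.12 (cv2) and the standard library are available. Lean on these libraries where they do the work, as an engineer would, in place of code of your own. Each camera call takes 0.05 s, during which the arm holds its last target.

TASK

Take the black parts tote by its handle and push it home into the corner formed by the two aluminium bars on the bench, flat on the bench, until you feel it butt against both bars. Then, keeping that corner of the tote down in the stop, raise the handle and lean the tote over towards that corner until all four brass spacers have slid into it, and finish still holding it tilted like that, steady, so that I can pick them out. Spill none, and leave the other things on the bench where they are.

Things in the scene. Friction and masses are not known exactly. Their poses are not given: they have to be found in the camera images.
- tote_handle (a point): handle centre of the loose black parts tote (open box 146 x 106 x 42 mm, walls and floor 3 mm, 0.24 to 0.4 kg). The handle is a level bar 12 mm thick (x), 80 mm long (y), 26 mm high, on a 106 mm end wall with a hand hole below; its centre is 73 mm above the underside, 6 mm inside the wall's outer face. Tote axes: z up, x from the middle out through the handle wall. Starts on the side away from the robot
- tote_corner (a point): the tote's outer bottom corner (underside level) that goes into the stop: at the end opposite the handle, on the +y side (left, looking towards the handle). Tote axes as at the handle: from here the tote extends 146 mm along +x and 106 mm along -y; the handle centre is at x +140, y -53, z +73 mm
- stop_corner (a point): inside corner, at bench level, of the corner stop: two aluminium bars 16 mm wide, 8 mm high, screwed to the bench in an L. One runs 134 mm along the stop's +x, its face on y = 0; the other, nearer the robot, 115 mm along its -y, its face on x = 0. The tote fits inside with x and y parallel to the stop's; leaning over, its walls bear on the bars' top edges
- spacer1: a loose brass hexagonal spacer lying in the tote, 12 mm across flats, 14 mm long, 12 g; origin at its centre, x along its length. All four are alike and slide on the tote's floor and walls with a friction coefficient of roughly 0.2 to 0.3
- spacer2: a loose brass hexagonal spacer lying in the tote, 12 mm across flats, 14 mm long, 12 g; origin at its centre, x along its length. All four are alike and slide on the tote's floor and walls with a friction coefficient of roughly 0.2 to 0.3
- spacer3: a loose brass hexagonal spacer lying in the tote, 12 mm across flats, 14 mm long, 12 g; origin at its centre, x along its length. All four are alike and slide on the tote's floor and walls with a friction coefficient of roughly 0.2 to 0.3
- spacer4: a loose brass hexagonal spacer lying in the tote, 12 mm across flats, 14 mm long, 12 g; origin at its centre, x along its length. All four are alike and slide on the tote's floor and walls with a friction coefficient of roughly 0.2 to 0.3
- marker2: blue and white marker pen, 130 x 13 x 13 mm, lying at the front right; bystander, origin under its centre
- hex_keys: red folding hex key set, 85 x 26 x 18 mm, lying at the back; bystander, origin under its centre
- nippers2: blue-handled nippers, 111 x 48 x 12 mm, lying on the left; bystander, origin under its centre
- tweezers2: steel tweezers, 129 x 15 x 9 mm, lying on the left; bystander, origin under its centre

How it is judged:
By the outcome, as a careful person would: the job done as asked, in the order asked, and still so for the second after the job is handed in, while the arm keeps its last pose, push and grip.
It also fails if it takes over 48 s, if anything falls off the work surface, if the arm or the gripper's body presses on something with over 40 N, if the wrist force passes 120 N, or if a joint passes its speed limit or range.

## Working session

There is one attempt and no reset: what is moved stays moved. The work goes in short steps, Python scripts to look and compute and a tool call to move; the robot and the scene stay as the last step left them, time stands still between calls to the robot, and variables do not carry over. Pictures are saved under pics/ and viewed, and the job is handed in when it is done.

Besides the shell and the picture viewer there is one more tool, called after ">>>" by a JSON object that holds its "fn" and its "kwargs", one argument or row to a line. servo_tool: Moves the arm, as the interface text tells. Shifts and turns lie within -1 to 1; 1 stands for 0.12 m of shift or 45 degrees of turn. Its arguments: {"type":"object","properties":{"plan":{"type":"array","items":{"type":"array"}},"gripper":{"type":"number"}},"required":["plan"]}

```bash
ls; mkdir -p pics
cat > h.py <<'E'
import numpy as np,cv2
from station import env,get_image,spotter
def toworld(im,p):
    return im['R'].T@(np.array(p)-im['t'])
def pix2world(im,u,v,z=None):
    K=np.array([[im['fx'],0,im['cx']],[0,im['fy'],im['cy']],[0,0,1]])
    p=cv2.undistortPoints(np.array([[[u,v]]],float),K,np.array(im['distortion']))[0,0]
    d=np.array([p[0],p[1],1.])
    c=-im['R'].T@im['t']; dw=im['R'].T@d
    if z is None: return c+dw*im['range_z'][int(round(v)),int(round(u))]
    return c+dw*(z-c[2])/dw[2]
def proj(im,X):
    K=np.array([[im['fx'],0,im['cx']],[0,im['fy'],im['cy']],[0,0,1]])
    return cv2.projectPoints(np.array(X,float).reshape(-1,3),cv2.Rodrigues(np.array(im['R']))[0],np.array(im['t'],float),K,np.array(im['distortion']))[0][:,0]
def save(im,n,s=1.5):
    cv2.imwrite('pics/'+n,cv2.resize(im['frame'][:,:,::-1],None,fx=s,fy=s))
E
python3 - <<'E'
from h import *
s=env.get_state();print(s['t'],s['tcp_pos'],s['tool_rot'],s['grip_width'],env.pinch_z)
for c in ['top','side']:
    im=get_image(c);save(im,c+'0.png')
    print(c,'cam at',-im['R'].T@im['t'])
    for n in ['tote_handle','tote_corner','stop_corner','spacer1','marker2','hex_keys','nippers2','tweezers2']:
        print(n,[(round(d['score'],2),np.round(toworld(im,d['point']),3).tolist()) for d in spotter.mark_of(c,n)[:5]])
print(env.get_state()['t'])
E
```

```text
pics
0.0 [0.13949155 0.58325903 0.23013688] [[-9.72565727e-01  2.32627432e-01 -6.19412352e-04]
 [ 2.32628202e-01  9.72563879e-01 -1.90289166e-03]
 [ 1.59753280e-04 -1.99477999e-03 -9.99997998e-01]] 0.08572742141902683 0.0187
top cam at [0.34426795 0.0265217  1.26682955]
tote_handle [(0.74, [0.641, -0.195, 0.074])]
tote_corner [(0.98, [0.497, -0.15, -0.002])]
stop_corner [(0.86, [0.435, 0.159, -0.001]), (0.18, [0.622, 0.276, -0.002])]
spacer1 [(0.69, [0.439, 0.159, 0.0]), (0.59, [0.615, -0.226, 0.01]), (0.59, [0.619, -0.171, 0.007]), (0.57, [0.62, 0.276, -0.003]), (0.43, [0.586, -0.231, 0.011])]
marker2 [(0.58, [0.363, -0.209, 0.004])]
hex_keys [(0.6, [0.736, 0.104, 0.002])]
nippers2 [(0.76, [0.62, 0.278, -0.003])]
tweezers2 [(0.66, [0.415, 0.293, 0.001])]
side cam at [0.33524706 1.06792841 0.53005786]
tote_handle [(0.98, [0.638, -0.191, 0.067])]
tote_corner [(0.72, [0.498, -0.152, -0.005])]
stop_corner [(0.77, [0.439, 0.161, -0.004])]
spacer1 []
marker2 []
hex_keys [(0.46, [0.737, 0.103, 0.002])]
nippers2 [(0.69, [0.628, 0.278, -0.0])]
tweezers2 []
0.9
```

View images.

View pics/top0.png

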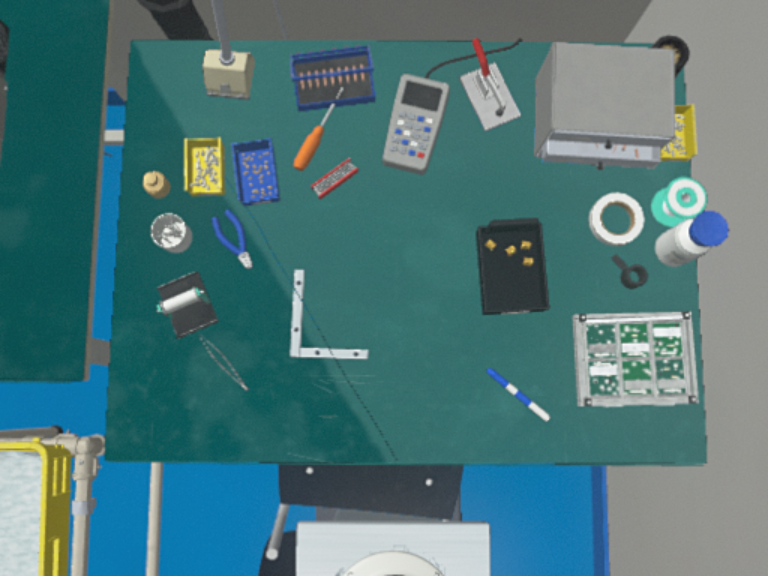

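View pics/side0.png

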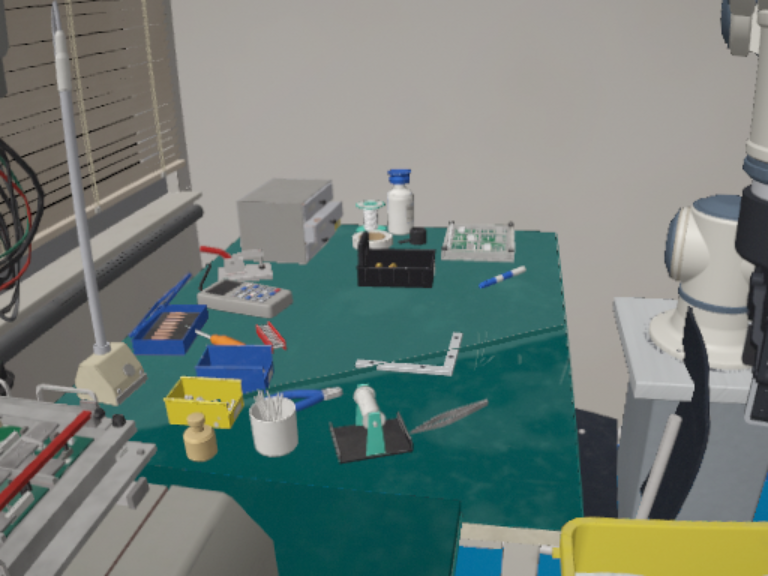

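Run:
```python
from h import *
im=get_image('top'); f=im['frame']
np.savez('top.npz',**{k:np.array(v) for k,v in im.items()})
m=spotter.outline_of('top','stop_corner'); print([ (d['score'],d['mask'].sum()) for d in m])
mk=spotter.outline_of('top','tote_handle'); print([ (d['score'],d['mask'].sum()) for d in mk])
vis=f[:,:,::-1].copy()
# bars by brightness in region
g=f.min(2); reg=np.zeros_like(g,bool); reg[175:245,188:250]=1
b=(g>130)&reg
def line(us,vs,z):
    P=np.array([pix2world(im,u,v,z) for u,v in zip(us,vs)])[:,:2]
    vx,vy,x0,y0=cv2.fitLine(P.astype(np.float32),cv2.DIST_HUBER,0,0.001,0.001).ravel()
    if abs(vx)>abs(vy): 
        if vx<0: vx,vy=-vx,-vy
    return np.degrees(np.arctan2(vy,vx)),(x0,y0),P
ys,xs=np.nonzero(b)
print('bar bbox',xs.min(),xs.max(),ys.min(),ys.max())
# subpixel edges: x-bar rows 185..225 centroid ; y-bar columns 210..240 centroid
w=np.clip(g.astype(float)-90,0,None)*reg
W=lambda a:a
r=range(186,226); us=[(w[v,188:212]*np.arange(188,212)).sum()/w[v,188:212].sum() for v in r]
a1=line(us,r,0.008); print('xbar ang',a1[0],'centre line pt',a1[1], 'P',a1[2][[0,-1]])
c=range(208,242); vs=[(w[225:245,u]*np.arange(225,245)).sum()/w[225:245,u].sum() for u in c]
a2=line(c,vs,0.008); print('ybar ang',a2[0],a2[1],a2[2][[0,-1]])
rz=im['range_z']
# tote: height map
M=mk[0]['mask']; ys,xs=np.nonzero(M)
P=np.array([pix2world(im,u,v) for u,v in zip(xs,ys)])
np.save('tote.npy',P)
H=P[(P[:,2]>0.066)]; print('handle pts',len(H),H.mean(0),'zmax',np.percentile(P[:,2],[50,90,98]))
rect=cv2.minAreaRect(H[:,:2].astype(np.float32)*1000);print(rect)
R=P[(P[:,2]>0.03)&(P[:,2]<.06)]; print('rim',cv2.minAreaRect(R[:,:2].astype(np.float32)*1000))
print(env.get_state()['t'])
crop=cv2.resize(f[130:260,180:380,::-1],None,fx=4,fy=4,interpolation=cv2.INTER_CUBIC);cv2.imwrite('pics/crop0.png',crop)
```

```text
[(0.71, np.int64(525))]
[(0.73, np.int64(2672))]
bar bbox 193 245 180 238
xbar ang -1.8155905 centre line pt (np.float32(0.49499488), np.float32(0.16589475)) P [[0.55421795 0.1641867 ]
 [0.45365747 0.16693296]]
ybar ang 88.19914 (np.float32(0.42800912), np.float32(0.08797659)) [[0.42955473 0.13796086]
 [0.42697496 0.05424585]]
handle pts 212 [ 0.62354513 -0.18204938  0.13839211] zmax [0.00467624 0.04494923 0.08654342]
((512.0484619140625, -81.70538330078125), (60.05051040649414, 394.775390625), 48.526763916015625)
rim ((571.9640502929688, -198.2228546142578), (149.01727294921875, 109.56739807128906), 3.803964853286743)
1.05
```

View pics/crop0.png

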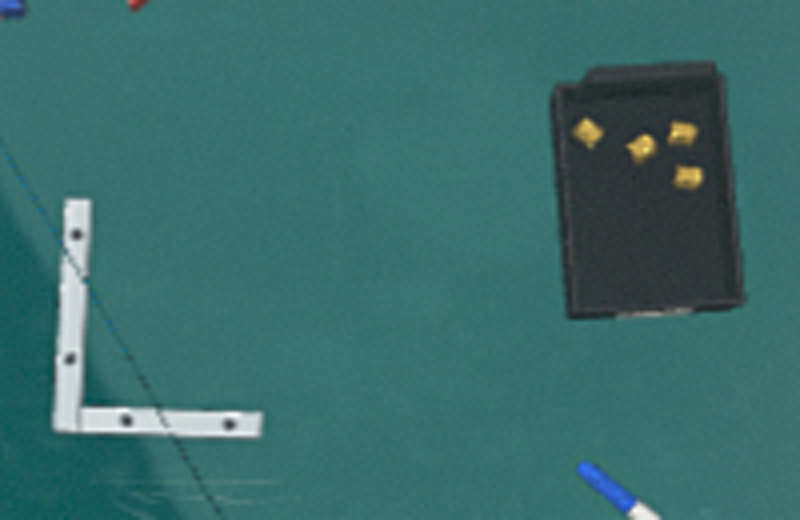

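>>> {"fn": "servo_tool", "kwargs": {
  "plan": [
    [[-0.1, -0.1, 0], 0],
    [[-0.3, -0.29, 0], 0],
    [[-0.53, -0.51, 0], 0],
    [[-0.77, -0.74, 0], 0],
    [[-1, -0.96, 0], 0]
  ],
  "gripper": 0.45
}}

```text
t: 1.47
tcp_pos: [0.23, 0.4421, 0.2311]
tool_rot: [[-0.973, 0.232, 0.0], [0.232, 0.973, -0.0], [-0.0, -0.0, -1.0]]
wrist_force: [1.0, -0.9, -0.3]
grip_width: 0.0385
```

>>> {"fn": "servo_tool", "kwargs": {
  "plan": [
    [[-0.25, -0.24, 0], 0],
    [[-0.5, -0.48, 0], 0],
    [[-0.75, -0.72, 0], 0],
    [[-1, -0.96, 0], 0]
  ]
}}

```text
t: 1.8
tcp_pos: [0.3199, 0.3019, 0.2315]
tool_rot: [[-0.973, 0.232, 0.001], [0.232, 0.973, 0.001], [-0.001, 0.001, -1.0]]
wrist_force: [1.0, -0.1, 1.3]
grip_width: 0.0385
```

>>> {"fn": "servo_tool", "kwargs": {
  "plan": [
    [[-0.25, -0.24, 0], 0],
    [[-0.5, -0.48, 0], 0],
    [[-0.75, -0.72, 0], 0],
    [[-1, -0.96, 0], 0]
  ]
}}

```text
t: 2.13
tcp_pos: [0.4099, 0.1617, 0.2317]
tool_rot: [[-0.973, 0.233, 0.001], [0.233, 0.973, 0.0], [-0.001, 0.001, -1.0]]
wrist_force: [0.5, 0.6, -0.7]
grip_width: 0.0386
```

>>> {"fn": "servo_tool", "kwargs": {
  "plan": [
    [[-0.25, -0.24, 0], 0.12],
    [[-0.5, -0.48, 0], 0.25],
    [[-0.75, -0.72, 0], 0.4],
    [[-1, -0.96, 0], 0.55],
    [[-1, -0.96, 0], 0.7],
    [[-1, -0.96, 0], 0.85],
    [[-1, -0.96, 0], 1]
  ]
}}

```text
t: 2.72
tcp_pos: [0.4995, 0.0226, 0.231]
tool_rot: [[-0.516, 0.856, -0.001], [0.856, 0.516, 0.0], [0.0, -0.001, -1.0]]
wrist_force: [0.6, -0.3, -0.3]
grip_width: 0.0387
```

```bash
cat > to.py <<'E'
import sys
from h import *
def units(x,y,z,head,state=None):
    s=state or env.get_state(); R=np.array(s['tool_rot']); p=np.array(s['tcp_pos'])
    d=R.T@(np.array([x,y,z])-p)/0.12
    h=np.degrees(np.arctan2(R[1,1],R[0,1]))
    return np.round(d,3), round((h-head)/45,3), p, h, np.array(s['wrist_force'])
if __name__=='__main__': print(*units(*map(float,sys.argv[1:5])))
E
python3 to.py .639 -.194 .13 3.8
```

```text
[-2.146  0.064  0.84 ] 0.606 [0.49949696 0.02260738 0.23096734] 31.085488069578528 [ 0.59749509 -0.27083256 -0.34821036]
```

>>> {"fn": "servo_tool", "kwargs": {
  "plan": [
    [[-0.33, 0, 0.2], 0.12],
    [[-0.67, 0.02, 0.4], 0.25],
    [[-1, 0.03, 0.6], 0.4],
    [[-1, 0.03, 0.6], 0.55],
    [[-1, 0.03, 0.6], 0.606]
  ]
}}

```text
t: 3.13
tcp_pos: [0.5647, -0.0793, 0.1549]
tool_rot: [[-0.065, 0.998, -0.006], [0.998, 0.065, 0.0], [0.001, -0.006, -1.0]]
wrist_force: [0.1, -0.0, -0.5]
grip_width: 0.0385
```

```bash
python3 to.py .639 -.194 .13 3.8
```

```text
[-0.994  0.557  0.204] -0.001 [ 0.56466043 -0.07934144  0.15492189] 3.741742349406209 [ 0.08144659 -0.00965985 -0.49251716]
```

>>> {"fn": "servo_tool", "kwargs": {
  "plan": [
    [[-0.2, 0.12, 0.05], 0],
    [[-0.5, 0.3, 0.1], 0],
    [[-0.8, 0.45, 0.15], 0],
    [[-0.994, 0.557, 0.2], 0],
    [[-0.994, 0.557, 0.2], 0],
    [[-0.994, 0.557, 0.2], 0]
  ]
}}

```text
t: 3.63
tcp_pos: [0.6404, -0.1918, 0.1334]
tool_rot: [[-0.073, 0.997, -0.003], [0.997, 0.073, 0.001], [0.001, -0.003, -1.0]]
wrist_force: [-0.1, 1.3, -0.6]
grip_width: 0.0386
```

Run:
```python
from to import *
print(units(.639,-.194,.078,3.8))
im=get_image('side');save(im,'s1.png',1)
x,y=int(proj(im,[.6,-.19,.1])[0][0]),int(proj(im,[.6,-.19,.1])[0][1])
cv2.imwrite('pics/s1c.png',cv2.resize(im['frame'][y-60:y+60,x-80:x+80,::-1],None,fx=5,fy=5,interpolation=cv2.INTER_CUBIC))
```

```text
(array([-0.018, -0.012,  0.461]), np.float64(0.008), array([ 0.6404003 , -0.19182584,  0.13335979]), np.float64(4.160961842965345), array([-0.05850907,  1.32014565, -0.55743309]))
```

View pics/s1c.png

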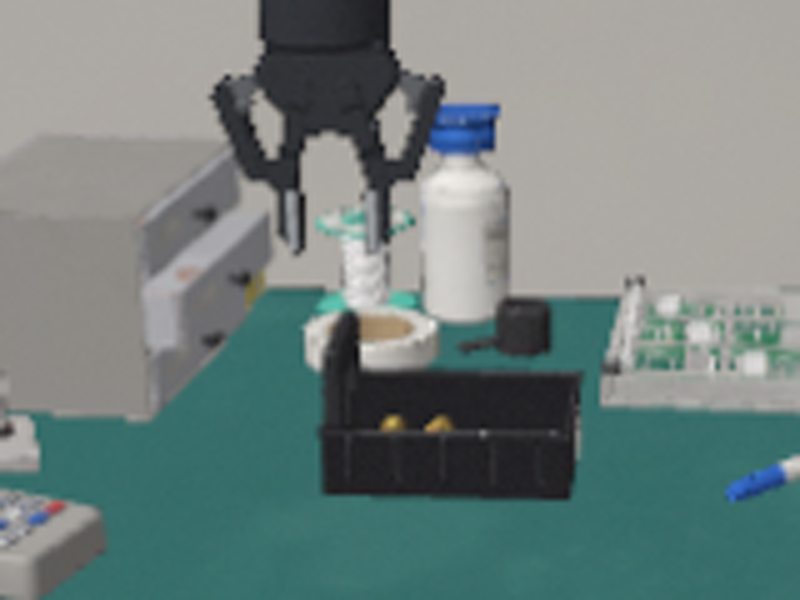

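>>> {"fn": "servo_tool", "kwargs": {
  "plan": [
    [[-0.018, -0.012, 0.1], 0],
    [[-0.018, -0.012, 0.2], 0],
    [[-0.018, -0.012, 0.3], 0],
    [[-0.018, -0.012, 0.4], 0],
    [[-0.018, -0.012, 0.47], 0],
    [[-0.018, -0.012, 0.478], 0],
    [[-0.018, -0.012, 0.478], 0]
  ]
}}

```text
t: 4.27
tcp_pos: [0.6387, -0.1924, 0.0766]
tool_rot: [[-0.075, 0.997, -0.002], [0.997, 0.075, 0.001], [0.001, -0.002, -1.0]]
wrist_force: [-0.1, 0.1, 0.3]
grip_width: 0.0386
```

>>> {"fn": "servo_tool", "kwargs": {
  "plan": [
    [[0, 0, 0], 0],
    [[0, 0, 0], 0],
    [[0, 0, 0], 0],
    [[0, 0, 0], 0],
    [[0, 0, 0], 0],
    [[0, 0, 0], 0],
    [[0, 0, 0], 0],
    [[0, 0, 0], 0]
  ],
  "gripper": 0
}}

```text
t: 4.93
tcp_pos: [0.64, -0.193, 0.0792]
tool_rot: [[-0.075, 0.997, 0.002], [0.997, 0.075, -0.001], [-0.001, 0.002, -1.0]]
wrist_force: [0.1, -0.1, 6.3]
grip_width: 0.0099
```

Run:
```python
from to import *
print(units(.639,-.194,.078,3.8))
im=get_image('side')
x,y=int(proj(im,[.6,-.19,.1])[0][0]),int(proj(im,[.6,-.19,.1])[0][1])
cv2.imwrite('pics/s2c.png',cv2.resize(im['frame'][y-60:y+60,x-80:x+80,::-1],None,fx=5,fy=5,interpolation=cv2.INTER_CUBIC))
```

```text
(array([-0.007, -0.009,  0.01 ]), np.float64(0.011), array([ 0.63997239, -0.19303393,  0.07924376]), np.float64(4.2804550222098445), array([ 0.10258624, -0.05051441,  6.25861713]))
```

View pics/s2c.png

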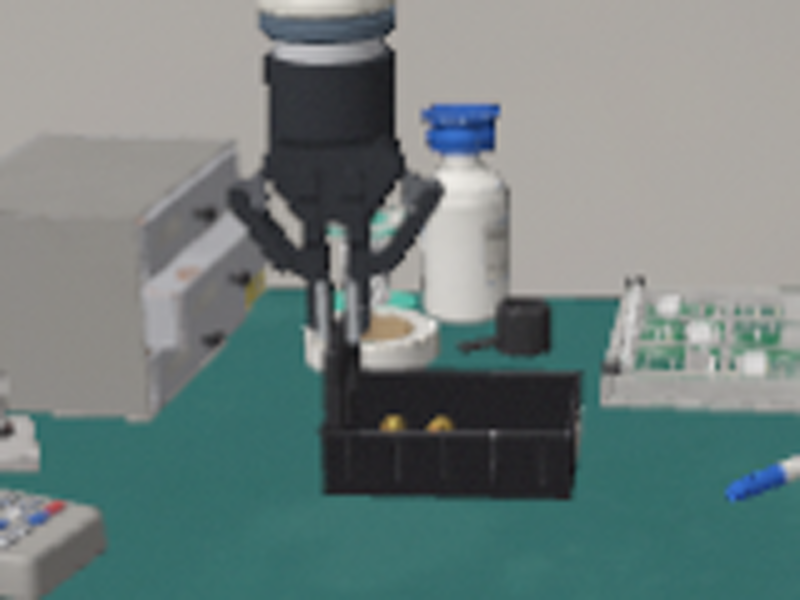

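```bash
python3 to.py .594 .088 .0785 -1.8
```

```text
[ 2.364 -0.207  0.004] 0.135 [ 0.6399746  -0.19307348  0.07927618] 4.276327186728497 [-0.17448421 -0.32875118  5.28294655]
```

>>> {"fn": "servo_tool", "kwargs": {
  "plan": [
    [[0.02, 0, -0.02], 0],
    [[0.07, -0.005, -0.02], 0.01],
    [[0.16, -0.015, -0.02], 0.02],
    [[0.26, -0.025, -0.02], 0.03],
    [[0.37, -0.035, -0.02], 0.04],
    [[0.48, -0.045, -0.02], 0.05],
    [[0.59, -0.055, -0.02], 0.06],
    [[0.7, -0.065, -0.02], 0.07],
    [[0.81, -0.075, -0.02], 0.08],
    [[0.92, -0.085, -0.02], 0.09]
  ]
}}

```text
t: 5.82
tcp_pos: [0.6199, -0.0814, 0.0793]
tool_rot: [[-0.004, 1.0, -0.002], [1.0, 0.004, 0.001], [0.001, -0.002, -1.0]]
wrist_force: [-0.7, -0.4, -2.7]
grip_width: 0.0096
```

Run:
```python
from to import *
print(units(.594,.088,.0785,-1.8)); print(env.get_state()['grip_width'])
im=get_image('side')
x,y=int(proj(im,[.58,-.09,.1])[0][0]),int(proj(im,[.58,-.09,.1])[0][1])
cv2.imwrite('pics/s3c.png',cv2.resize(im['frame'][y-60:y+60,x-80:x+80,::-1],None,fx=5,fy=5,interpolation=cv2.INTER_CUBIC))
```

```text
(array([ 1.413, -0.21 ,  0.008]), np.float64(0.045), array([ 0.61990852, -0.08139903,  0.07929813]), np.float64(0.23667382934797454), array([-0.6692968 , -0.39815004, -2.67665187]))
0.009648602633401698
```

View pics/s3c.png

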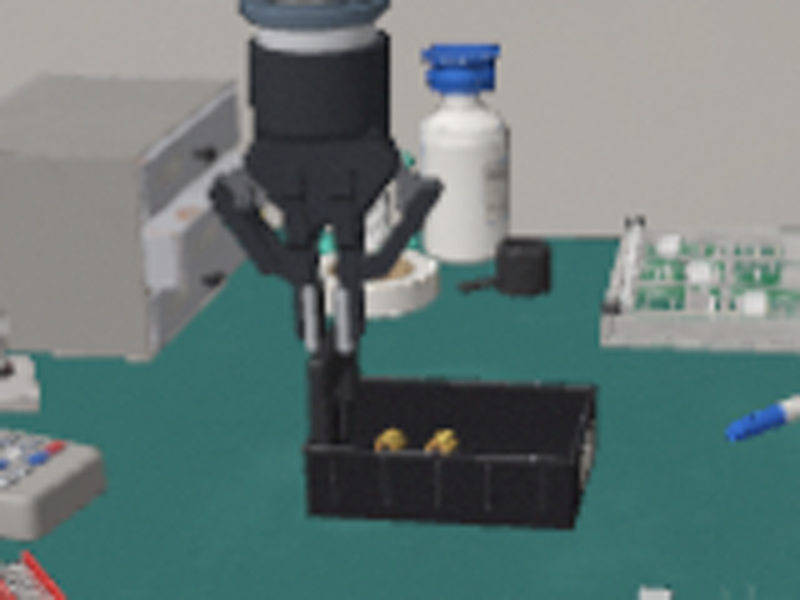

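>>> {"fn": "servo_tool", "kwargs": {
  "plan": [
    [[0.1, -0.015, 0.01], 0],
    [[0.2, -0.03, 0.01], 0.01],
    [[0.3, -0.045, 0.01], 0.02],
    [[0.4, -0.06, 0.01], 0.03],
    [[0.5, -0.075, 0.01], 0.04],
    [[0.6, -0.09, 0.01], 0.045],
    [[0.7, -0.105, 0.01], 0.045],
    [[0.79, -0.12, 0.01], 0.045],
    [[0.86, -0.13, 0.01], 0.045],
    [[0.9, -0.135, 0.01], 0.045]
  ]
}}

```text
t: 6.7
tcp_pos: [0.6041, 0.0257, 0.0792]
tool_rot: [[0.03, 1.0, 0.0], [1.0, -0.03, 0.0], [0.0, 0.0, -1.0]]
wrist_force: [1.3, -1.6, 0.8]
grip_width: 0.0094
```

```bash
python3 to.py .594 .088 .0785 -1.8
```

```text
[ 0.516 -0.1    0.006] 0.001 [0.60412573 0.02571042 0.07924605] -1.7402975257137174 [ 1.31055756 -1.6376943   0.76618977]
```

>>> {"fn": "servo_tool", "kwargs": {
  "plan": [
    [[0.08, -0.02, 0], 0],
    [[0.18, -0.04, 0], 0],
    [[0.28, -0.06, 0], 0],
    [[0.38, -0.08, 0], 0],
    [[0.47, -0.095, 0], 0],
    [[0.516, -0.1, 0], 0],
    [[0.516, -0.1, 0], 0]
  ]
}}

```text
t: 7.28
tcp_pos: [0.594, 0.0888, 0.0793]
tool_rot: [[0.029, 1.0, 0.0], [1.0, -0.029, 0.001], [0.001, -0.0, -1.0]]
wrist_force: [-0.7, 2.5, 1.7]
grip_width: 0.0094
```

```bash
cat > look.py <<'E'
import sys
from to import *
n=sys.argv[1]
s=env.get_state(); print(s['t'],s['tcp_pos'],s['wrist_force'],s['wrist_torque'],s['grip_width'])
c=[]
for cam in ('side','top'):
    im=get_image(cam)
    x,y=proj(im,[.51,.1,.07])[0].astype(int)
    hw,hh=(64,72) if cam=='top' else (75,85)
    a=im['frame'][max(y-hh,0):y+hh,max(x-hw,0):x+hw,::-1]
    c.append(cv2.resize(a,None,fx=600/a.shape[0]*0.95,fy=600/a.shape[0]*.95,interpolation=cv2.INTER_CUBIC)[:, :])
h=min(a.shape[0] for a in c); o=np.hstack([a[:h] for a in c]); 
k=min(1,800/o.shape[1]); o=cv2.resize(o,None,fx=k,fy=k); cv2.imwrite('pics/'+n,o); print(o.shape)
E
python3 look.py l1.png
```

```text
7.2833 [0.5940454  0.08875044 0.07925506] [-0.69587071  2.45662252  1.67927285] [ 0.28472965  0.06338053 -0.003484  ] 0.009419796630623794
(451, 800, 3)
```

View pics/l1.png

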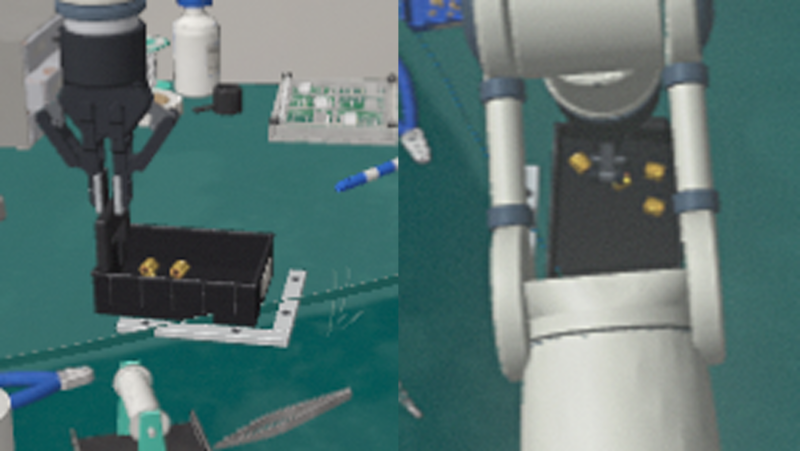

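>>> {"fn": "servo_tool", "kwargs": {
  "plan": [
    [[0, -0.04, 0], 0],
    [[0, -0.08, 0], 0],
    [[0, -0.11, 0], 0],
    [[0, -0.13, 0], 0],
    [[0, -0.15, 0], 0],
    [[0, -0.165, 0], 0],
    [[0, -0.18, 0], 0],
    [[0, -0.18, 0], 0]
  ]
}}

```text
t: 8.05
tcp_pos: [0.576, 0.0872, 0.0817]
tool_rot: [[0.032, 0.999, 0.01], [0.999, -0.032, 0.001], [0.001, 0.01, -1.0]]
wrist_force: [10.7, -0.1, 2.9]
grip_width: 0.0096
```

>>> {"fn": "servo_tool", "kwargs": {
  "plan": [
    [[0.03, 0, 0], 0],
    [[0.06, 0, 0], 0],
    [[0.08, 0, 0], 0],
    [[0.1, 0, 0], 0],
    [[0.115, 0, 0], 0],
    [[0.13, 0, 0], 0],
    [[0.145, 0, 0], 0],
    [[0.145, 0, 0], 0]
  ]
}}

```text
t: 8.72
tcp_pos: [0.5769, 0.1028, 0.0818]
tool_rot: [[0.033, 0.999, 0.01], [0.999, -0.033, -0.003], [-0.003, 0.011, -1.0]]
wrist_force: [11.2, -5.3, 3.0]
grip_width: 0.01
```

```bash
python3 look.py l2.png; python3 to.py .5762 .1016 .0785 -1.8
```

```text
8.7167 [0.57694858 0.10278398 0.08176925] [11.15733851 -5.30988464  3.00673203] [-1.08741849 -2.03522501  0.26947092] 0.009988573225440228
(451, 800, 3)
[-0.009 -0.006  0.027] -0.002 [0.57694617 0.1026104  0.08176106] -1.8789771534868014 [11.34013894 -5.9756997   3.13012649]
```

View pics/l2.png

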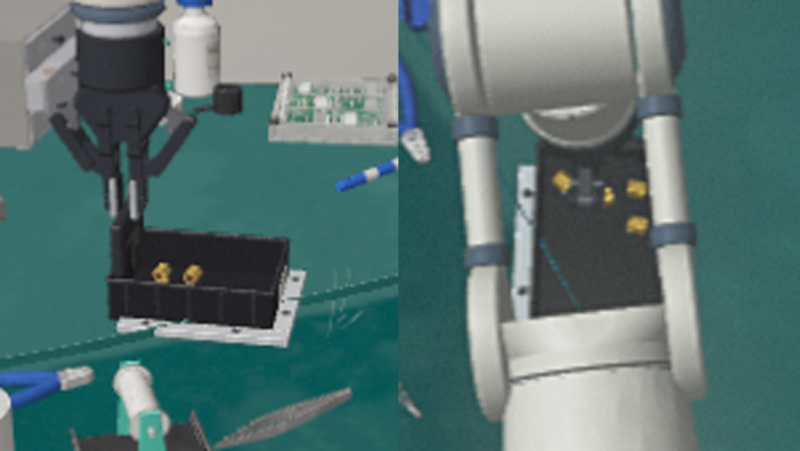

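>>> {"fn": "servo_tool", "kwargs": {
  "plan": [
    [[0.005, 0.01, 0.01], 0],
    [[0.005, 0.02, 0.02], 0],
    [[0.005, 0.02, 0.02], 0],
    [[0.005, 0.02, 0.02], 0]
  ]
}}

```text
t: 9.15
tcp_pos: [0.578, 0.1036, 0.0792]
tool_rot: [[0.033, 0.999, 0.007], [0.999, -0.033, -0.002], [-0.002, 0.007, -1.0]]
wrist_force: [5.8, -5.3, 6.4]
grip_width: 0.0098
```

```bash
python3 look.py l3.png
```

```text
9.15 [0.57801644 0.10360006 0.07921701] [ 5.8016722  -5.26122372  6.36011268] [-0.76507467 -1.04430362  0.20582136] 0.009758878068630789
(451, 800, 3)
```

View pics/l3.png

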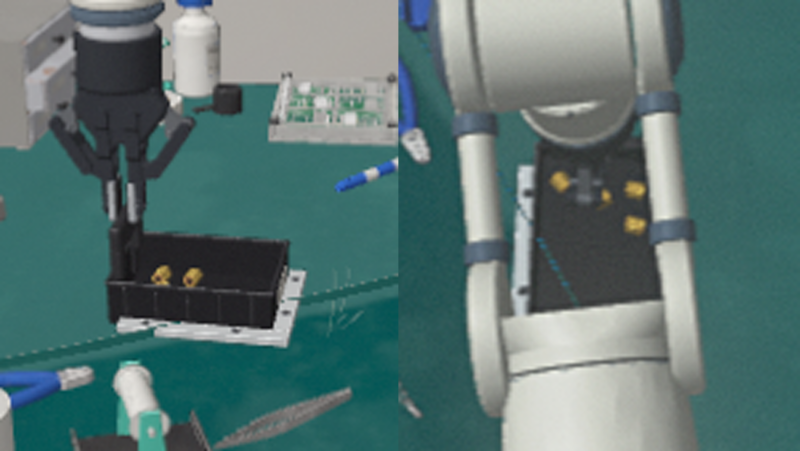

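```bash
cat > tilt.py <<'E'
import numpy as np,cv2
q=np.array([140,-53,82.])
def pose(th,psi=45,lift=1.0):
    p=np.radians(psi);u=np.array([np.cos(p),-np.sin(p),0]);k=np.cross(u,[0,0,1])
    R=cv2.Rodrigues(k*np.radians(th))[0]
    gx,gy,gz=R[2]          # up vector in tote frame
    tp=gx/gz; tr=-gy/gz
    c=np.array([8*tp,-8*tr,0])*lift
    d=(R@q-q+c)
    return d,np.degrees(np.arctan2(R[1,0],R[0,0])),R
def tool(d,head=-1.8):  # stop-frame delta mm -> tool units when tool y heading=-1.8 (=stop x), tool x = stop y
    return np.round([d[1]/120,d[0]/120,-d[2]/120],3)
if __name__=='__main__':
    for th in range(0,43,3):
        d,h,R=pose(th); print(th,np.round(d,1),tool(d),round(-h/45,3))
E
python3 tilt.py
```

```text
0 [0. 0. 0.] [ 0.  0. -0.] -0.0
3 [-2.9  2.9  7. ] [ 0.024 -0.024 -0.059] -0.001
6 [-6.   6.  13.8] [ 0.05  -0.05  -0.115] -0.003
9 [-9.4  9.4 20.3] [ 0.078 -0.078 -0.169] -0.008
12 [-13.   13.   26.6] [ 0.108 -0.108 -0.222] -0.014
15 [-16.8  16.8  32.5] [ 0.14  -0.14  -0.271] -0.022
18 [-20.8  20.8  38.2] [ 0.173 -0.173 -0.318] -0.032
21 [-25.   25.   43.5] [ 0.208 -0.208 -0.362] -0.044
24 [-29.4  29.4  48.4] [ 0.245 -0.245 -0.403] -0.057
27 [-34.  34.  53.] [ 0.283 -0.283 -0.442] -0.073
30 [-38.7  38.7  57.2] [ 0.322 -0.322 -0.477] -0.091
33 [-43.5  43.5  61.1] [ 0.362 -0.362 -0.509] -0.111
36 [-48.4  48.4  64.6] [ 0.403 -0.403 -0.538] -0.134
39 [-53.4  53.4  67.6] [ 0.445 -0.445 -0.563] -0.159
42 [-58.5  58.5  70.3] [ 0.487 -0.487 -0.585] -0.186
```

>>> {"fn": "servo_tool", "kwargs": {
  "plan": [
    [[0.012, -0.012, -0.03], 0],
    [[0.024, -0.024, -0.059], 0],
    [[0.037, -0.037, -0.088], -0.002],
    [[0.05, -0.05, -0.115], -0.003],
    [[0.064, -0.064, -0.142], -0.005],
    [[0.078, -0.078, -0.169], -0.008],
    [[0.093, -0.093, -0.196], -0.011],
    [[0.108, -0.108, -0.222], -0.014],
    [[0.108, -0.108, -0.222], -0.014]
  ]
}}

```text
t: 10.0
tcp_pos: [0.5648, 0.1173, 0.1049]
tool_rot: [[0.022, 1.0, 0.005], [1.0, -0.022, -0.002], [-0.002, 0.006, -1.0]]
wrist_force: [6.9, -4.8, 2.0]
grip_width: 0.0095
```

```bash
python3 look.py l4.png
```

```text
10.0 [0.56476591 0.11725033 0.10492448] [ 6.8783665  -4.82461065  1.98543329] [-0.83807777 -1.35357614  0.06329106] 0.009515381604385097
(451, 800, 3)
```

View pics/l4.png

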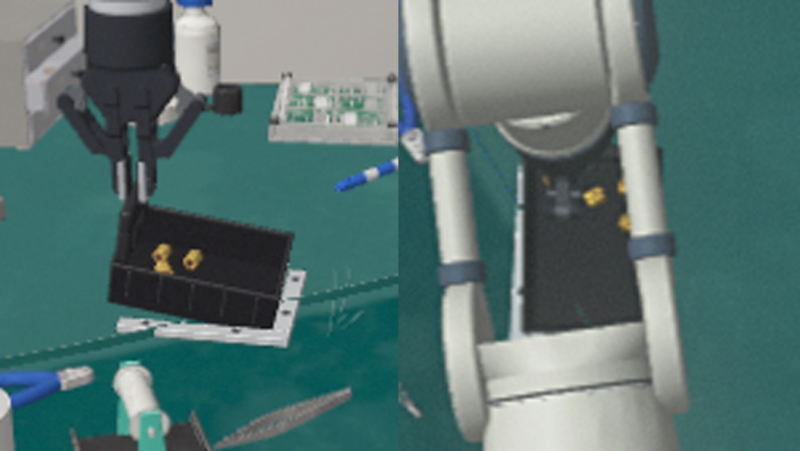

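>>> {"fn": "servo_tool", "kwargs": {
  "plan": [
    [[0.016, -0.016, -0.025], -0.004],
    [[0.032, -0.032, -0.049], -0.008],
    [[0.048, -0.048, -0.073], -0.013],
    [[0.065, -0.065, -0.096], -0.018],
    [[0.082, -0.082, -0.118], -0.024],
    [[0.1, -0.1, -0.14], -0.03],
    [[0.118, -0.118, -0.161], -0.036],
    [[0.137, -0.137, -0.181], -0.043],
    [[0.137, -0.137, -0.181], -0.043]
  ]
}}

```text
t: 10.85
tcp_pos: [0.5488, 0.1344, 0.1271]
tool_rot: [[-0.013, 1.0, 0.006], [1.0, 0.013, -0.001], [-0.001, 0.006, -1.0]]
wrist_force: [7.3, -3.3, 3.0]
grip_width: 0.0097
```

```bash
python3 look.py l5.png
```

```text
10.85 [0.54875174 0.13442901 0.12705698] [ 7.30088464 -3.30847261  2.99875889] [-0.70545896 -1.40384799  0.11016941] 0.009741439379353142
(451, 800, 3)
```

View pics/l5.png

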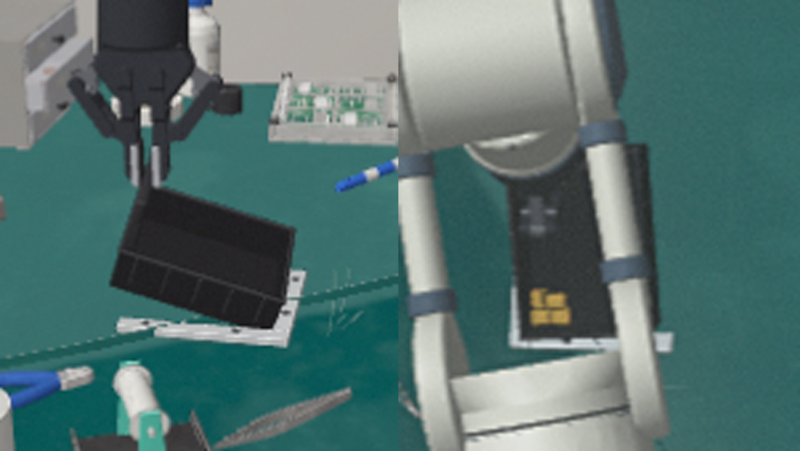

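>>> {"fn": "servo_tool", "kwargs": {
  "plan": [
    [[0.019, -0.019, -0.02], -0.008],
    [[0.038, -0.038, -0.039], -0.016],
    [[0.057, -0.057, -0.057], -0.025],
    [[0.077, -0.077, -0.074], -0.034],
    [[0.077, -0.077, -0.074], -0.034],
    [[0.077, -0.077, -0.074], -0.034],
    [[0.077, -0.077, -0.074], -0.034]
  ]
}}

```text
t: 11.53
tcp_pos: [0.5399, 0.1434, 0.136]
tool_rot: [[-0.039, 0.999, 0.007], [0.999, 0.039, -0.001], [-0.002, 0.007, -1.0]]
wrist_force: [7.1, -2.7, 4.6]
grip_width: 0.01
```

```bash
python3 look.py l6.png
python3 - <<'E'
from h import *
im=get_image('top');im2=get_image('side')
for n in ['tote_corner','tote_handle','spacer1']:
  for c,i in (('top',im),('side',im2)):
    print(n,c,[(round(d['score'],2),np.round(toworld(i,d['point']),3).tolist()) for d in spotter.mark_of(c,n)[:6]])
x,y=proj(im,[.47,.14,.02])[0].astype(int)
cv2.imwrite('pics/z6.png',cv2.resize(im['frame'][y-30:y+30,x-35:x+35,::-1],None,fx=9,fy=9,interpolation=cv2.INTER_CUBIC))
x,y=proj(im2,[.5,.13,.05])[0].astype(int)
cv2.imwrite('pics/zs6.png',cv2.resize(im2['frame'][y-50:y+50,x-60:x+60,::-1],None,fx=6,fy=6,interpolation=cv2.INTER_CUBIC))
E
```

```text
11.5333 [0.53990042 0.1433773  0.13597012] [ 7.10761771 -2.65968141  4.63001706] [-0.6570264  -1.54194136  0.15266657] 0.009952580119521912
(451, 800, 3)
tote_corner top [(0.73, [0.436, 0.157, -0.0]), (0.73, [0.447, 0.151, 0.017]), (0.42, [0.448, 0.13, 0.017]), (0.21, [0.434, 0.157, -0.002])]
tote_corner side [(0.97, [0.441, 0.156, -0.004])]
tote_handle top [(0.83, [0.546, 0.133, 0.129]), (0.74, [0.737, 0.102, 0.002])]
tote_handle side [(0.79, [0.544, 0.139, 0.128])]
spacer1 top [(0.55, [0.444, 0.149, 0.02]), (0.49, [0.46, 0.152, 0.02]), (0.44, [0.458, 0.135, 0.02]), (0.36, [0.445, 0.135, 0.017])]
spacer1 side []
```

View pics/z6.png

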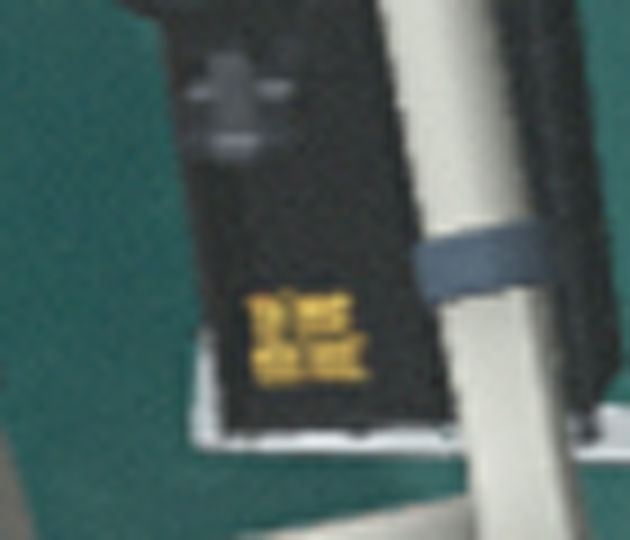

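View pics/zs6.png

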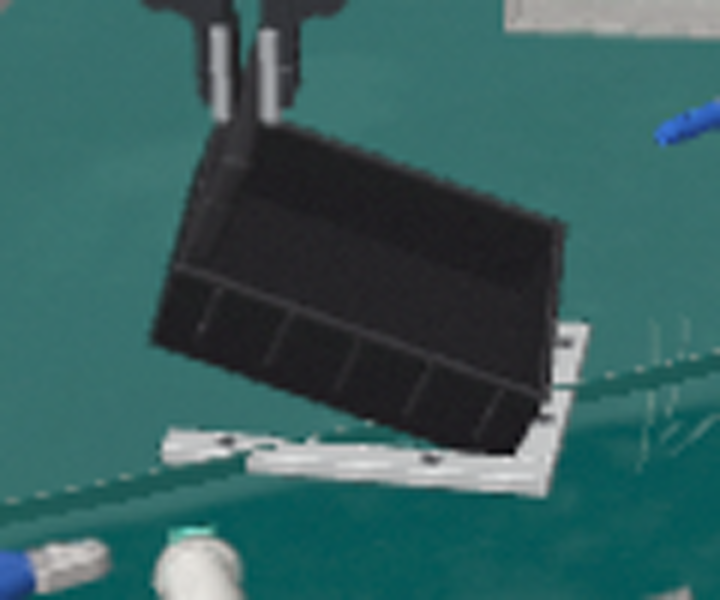

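>>> {"fn": "servo_tool", "kwargs": {
  "plan": [
    [[0, 0, 0], 0],
    [[0, 0, 0], 0],
    [[0, 0, 0], 0],
    [[0, 0, 0], 0],
    [[0, 0, 0], 0],
    [[0, 0, 0], 0],
    [[0, 0, 0], 0],
    [[0, 0, 0], 0],
    [[0, 0, 0], 0],
    [[0, 0, 0], 0],
    [[0, 0, 0], 0],
    [[0, 0, 0], 0]
  ]
}}

```text
t: 13.03
tcp_pos: [0.5399, 0.1433, 0.1359]
tool_rot: [[-0.039, 0.999, 0.007], [0.999, 0.039, -0.001], [-0.002, 0.007, -1.0]]
wrist_force: [7.3, -1.3, 4.2]
grip_width: 0.0096
```

```bash
python3 look.py l7.png
python3 - <<'E'
from h import *
im=get_image('top');im2=get_image('side')
for n in ['tote_corner','tote_handle','spacer1','marker2','hex_keys','nippers2','tweezers2']:
  for c,i in (('top',im),('side',im2)):
    print(n,c,[(round(d['score'],2),np.round(toworld(i,d['point']),3).tolist()) for d in spotter.mark_of(c,n)[:5]])
E
```

```text
13.0333 [0.53994    0.14330948 0.13593711] [ 7.34448308 -1.31273773  4.16680815] [-0.64060549 -1.5309793   0.05607599] 0.009615787867031966
(451, 800, 3)
tote_corner top [(0.97, [0.439, 0.159, -0.002])]
tote_corner side [(0.98, [0.441, 0.157, -0.006])]
tote_handle top [(0.94, [0.544, 0.136, 0.132]), (0.19, [0.737, 0.107, 0.005])]
tote_handle side [(0.79, [0.544, 0.137, 0.126])]
spacer1 top [(0.55, [0.456, 0.138, 0.024]), (0.49, [0.446, 0.149, 0.018]), (0.47, [0.46, 0.151, 0.019]), (0.44, [0.446, 0.134, 0.016])]
spacer1 side []
marker2 top [(0.61, [0.36, -0.207, 0.001])]
marker2 side [(0.51, [0.365, -0.211, -0.0])]
hex_keys top [(0.59, [0.736, 0.104, 0.0])]
hex_keys side [(0.67, [0.739, 0.107, -0.0])]
nippers2 top []
nippers2 side [(0.77, [0.625, 0.276, -0.001])]
tweezers2 top [(0.44, [0.413, 0.294, 0.003])]
tweezers2 side [(0.75, [0.415, 0.289, -0.004])]
```

View pics/l7.png

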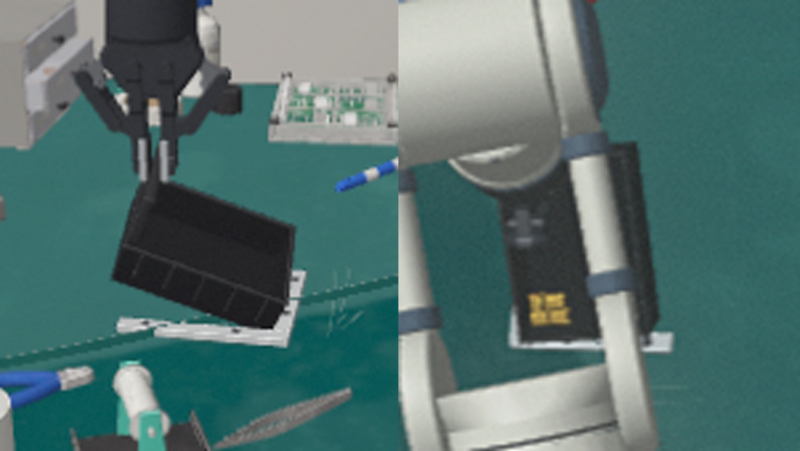

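Nothing has moved over the hold: all four spacers sit in a 2x2 cluster in the corner (right-hand view, about px 550,308), and the corner of the tote is down in the stop. I'm handing it in.

```bash
python3 -c "
from station import env
print(env.sign_off())"
```

```text
the job is handed in; nothing more can be done
None
```

The tote is home in the corner stop and is being held leaned over towards it, with all four spacers in that corner. I handed it in at about 14 s.

**What I did:** I gripped the handle bar near its top and slid the tote flat along the bench into the stop. It butted against both bars, at about 6 N against one and 5 N against the other. I first pushed at about 11 N, which lifted the handle about 2.5 mm. I eased off and pressed it flat again before tilting. I then moved the handle along an arc about the stop corner, planned for a lean of about 30° diagonally. The gripper stayed vertical and the bar turned in the pads.

**Last checks:**
- **Spacers:** the top camera shows all four in a 2x2 cluster in the corner, none spilled. The side camera could not see into the corner.
- **Tote corner:** the cameras put it at about (0.440, 0.158), at bench level, within a few mm of the stop corner (0.438, 0.159). The side camera gave its height as 6 mm below the bench, which can't be right; I took that as measurement error.
- **Steadiness:** the gripper did not move measurably over a one-second hold, and the wrist force was about 9 N.
- **Other things:** the marker, hex keys, nippers and tweezers are where they were, to within the camera error of about 5 mm. The nippers showed only in the side camera at the end.

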